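# Set the draining board to its steep slope

## Task

Set the draining board to its steeper slope. While the board still leans back, put the taller of the two wooden prop blocks upright under it, roughly midway between the side runners, and push it fully home against the stop bar; then push the board over its centre so that it comes down to rest on the block. Leave the lower block standing where it is.

Things in the scene. Friction and masses are not known exactly. Their poses are not given: they have to be found in the camera images.
- stand: Fixed steel frame, 190 mm wide. Origin: on the worktop below the hinge axis, mid-width; x level from hinge to open mouth (robot's left), z up. Runners 14 mm high, inner faces at y +/-81, x -10 to 195 mm. A stop bar 16 mm high joins them, its mouth-side face at x=100; from there to the mouth no floor, blocks stand on the worktop. Hinge axis along y at x=0, z=30 mm; the board leans back to -x.
- drain_board (a joint): Wooden board, 192 mm hinge to free edge, 174 wide, 14 thick, 0.5 kg. Angle in rad: 0 level over the mouth, pi/2 upright (edge 222 mm high); starts past it, sinking to its back stop at 1.85. Soft damped hinge, no spring: pushed with a few N on its ribbed face towards the stand's +x, past pi/2, it sinks in about 2 s. Rests at 0.42 on the tall block when that is home, 0.2 on the low one, else 0.
- board_edge (a point): Middle of the free edge of the draining board (moves with it).
- tall_block_center (a point): Centre of the taller, loose prop block: three wooden layers (dark, light, dark), 60 x 60 mm and 75 mm high, 0.2 to 0.36 kg (2 to 6 N slides it on the worktop). Its z axis points up, x and y along the sides. Home, it touches the stop bar, with its centre at x = 130 mm in the stand's frame.
- low_block_center (a point): Centre of the lower, loose prop block: two wooden layers (dark, light), 60 x 60 mm and 50 mm high, about 0.18 kg. Not to be used.
Things that resemble listed ones, but are neither listed nor needed, are in the scene too. Leave any turquoise look-alike of the part that bears tall_block_center alone.

How it is judged:
By the outcome, as a careful person would: the job done as asked, in the order asked, and still so for the second after the job is handed in, with the robot touching nothing.
It also fails if it takes over 69 s, if anything falls off the work surface, if the arm or the gripper's body presses on something with over 40 N, if the wrist force passes 120 N, or if a joint passes its speed limit or range.

## Robot

A 7-joint arm with a two-finger parallel gripper is mounted at the origin on a cart in front of the work surface, level with it; the furniture and walls round the work are solid. World frame = base frame: x ahead of the robot, y to its left, z up, the work surface at z = 0. Lengths are in m, angles in rad, forces in N, time in s.
With the tool pointing down it reaches from about 0.425 to 0.925 m from the base axis. Payload 6.8 kg.
Tool frame: the origin (TCP) lies between the finger pads; the fingertips stand 22 mm ahead of it and the grasp point (between the pads) lies 3 mm ahead of it (bot.tip_reach is the distance from the TCP to the fingertips, in m); z points along the fingers, x is the direction in which the jaws open and shut, and the axes are right-handed (so a half turn about z gives the same grasp; the last joint's range is limited). The gripper opens to 85 mm and grips with 20 to 120 N. Pads are 22 mm wide; open, the fingers measure 114 mm over their backs; the gripper's body (76 mm by 85 mm) begins 54 mm behind the grasp point. The pads swing forward as they close: fully open they stand 13 mm farther back than shut.
Start: joints at [-1.427, 0.477, 0.022, 1.555, -0.011, 1.109, -0.083], TCP at [0.168, 0.654, 0.253] pointing down, gripper open.
Joint ranges: [-2.96, 2.96], [-0.34, 2.1], [-1.41, 1.46], [0.24, 2.44], [-1.37, 4.51], [0.17, 1.92], [-2.96, 2.96]. Speed limits (rad/s): [2.39, 2.39, 3.14, 3.14, 3.14, 3.14, 3.14].

## Interface

Orientations are given as a unit quaternion [w, x, y, z].
In Python, from station import bot gives the robot as it stands.
- The arm moves only by the tool step_arm, never from a script. Its argument "targets" is a list of rows, each a list of 5 numbers: the shift along the tool's x, y, z in mm, then the turn about the tool's z in degrees, then the closure, from 0 (fully open) to 1 (shut). In form: [[dx, dy, dz, spin, jaw], ...]. A call has 1 to 20 rows; each row is the pose to reach, as a shift and turn from the pose commanded when the call began, along the tool's axes at that moment; what a row does not reach only later rows make up. A row lasts 1/12 s, in which the tool goes at most 41.7 mm and 7.16 degrees, less where a joint would pass 70% of its speed; a pose out of reach is approached as far as the arm can. A call with a gripper value outside its range is refused whole. The fingers move at their own pace and stop on an object; "newtons" is the grip in N (left out, the last holds). Time passes only in rows, so rows that repeat a pose let the fingers close. It gives the time, the measured TCP pose, the force and the opening at its end, in the units of the state.
- bot.get_obs(): the state, without advancing time (a new reading comes with each control period).
- bot.read_camera(name): name is "side" or "top" or "wrist"; returns a dict with "frame" (480x640x3 uint8, red, green, blue), "z_map" (480x640 float32, m along the optical axis (not along the pixel's ray), 0 where there is no reading), "fov_y" (degrees; the focal length in pixels is half the picture's height over the tangent of half this angle, whatever the lens; pixels are square), "cx", "cy" (the principal point, pixels), "distortion" ([k1, k2, p1, p2, k3] as OpenCV has them; the pictures are not rectified), "R" (3x3) and "t" (3): a world point X has camera coordinates R X + t. Camera axes: x right, y down, z forward; pixel columns grow to the right and rows downward; lengths in m; the calibration is good to about 2 mm. A picture is of the moment at which its call begins.
- bot.hand_in(): hands the job in, once; it reports no verdict.
The state is a dict: "t": time; "q": joint angles; "joint_vel": joint speeds; "joint_torque": joint torques, N m; "eef_pos": TCP position; "tool_rot": TCP orientation; "contact_force": force on the tool from outside, world axes, zero at the start; "torque": the same for the moment, N m; "gripper_width": opening from 0.0 (shut) to 1.0 (fully open).
Only numpy, scipy, OpenCV 4.12 (cv2) and the standard library are available. Lean on these libraries where they do the work, as an engineer would, in place of code of your own. Each camera call takes 0.05 s, during which the arm holds its last target.

## Working session

There is one attempt and no reset: what is moved stays moved. The work goes in short steps, Python scripts to look and compute and a tool call to move; the robot and the scene stay as the last step left them, time stands still between calls to the robot, and variables do not carry over. Pictures are saved under pics/ and viewed, and the job is handed in when it is done.

Besides the shell and the picture viewer there is one more tool, called after "Call:" as a command line: name --pt "numbers of a row" for each row, then --argument value for the rest. step_arm: Moves the arm, as the interface text tells. Its arguments: {"type":"object","properties":{"targets":{"type":"array"},"newtons":{"type":"number"}},"required":["targets"]}

```bash
mkdir -p pics; ls
cat > h.py <<'E'
import numpy as np, cv2, pickle
from station import bot
def grab(n,tag):
    c=bot.read_camera(n); pickle.dump(c,open(f'pics/{tag}.pkl','wb'))
    cv2.imwrite(f'pics/{tag}.png',c['frame'][:,:,::-1]); return c
def load(tag): return pickle.load(open(f'pics/{tag}.pkl','rb'))
def K(c):
    f=240/np.tan(np.radians(c['fov_y'])/2); return np.array([[f,0,c['cx']],[0,f,c['cy']],[0,0,1]])
def ray(c,uv):
    uv=np.array(uv,float).reshape(-1,1,2)
    n=cv2.undistortPoints(uv,K(c),np.array(c['distortion']))[:,0]
    d=np.c_[n,np.ones(len(n))]; R=np.array(c['R']);t=np.array(c['t'])
    return -R.T@t, d@R
def onz(c,uv,z):
    o,d=ray(c,uv); return o+d*((z-o[2])/d[:,2])[:,None]
def depthpt(c,uv):
    o,d=ray(c,uv); u=np.array(uv).reshape(-1,2).round().astype(int)
    return o+d*c['z_map'][u[:,1],u[:,0]][:,None]
def cloud(c):
    v,u=np.mgrid[0:480,0:640]; o,d=ray(c,np.c_[u.ravel(),v.ravel()])
    return (o+d*c['z_map'].ravel()[:,None]).reshape(480,640,3)
def proj(c,P):
    R=np.array(c['R']); return cv2.projectPoints(np.array(P,float).reshape(-1,1,3),cv2.Rodrigues(R)[0],np.array(c['t']),K(c),np.array(c['distortion']))[0][:,0]
E
python3 - <<'E'
from h import *
for n in ['side','top','wrist']:
    c=grab(n,n+'0'); print(n,c['fov_y'],c['distortion'],-np.array(c['R']).T@c['t'])
o=bot.get_obs();print(o)
E
```

```text
pics
side 52.585693758200975 [-0.13238536  0.          0.          0.          0.        ] [0.68963677 0.52839516 0.90678137]
top 54.32789855740283 [-0.09501088  0.          0.          0.          0.        ] [0.36843123 0.0295589  1.1638916 ]
wrist 68.2523331557658 [-0.03969537  0.          0.          0.          0.        ] [0.10149268 0.67057004 0.37286989]
{'t': 0.15, 'q': array([-1.42709889,  0.47759658,  0.02236265,  1.55621884, -0.01148542,
        1.10928373, -0.08309047]), 'joint_vel': array([ 0.00015147, -0.00152463,  0.00094122, -0.00304938, -0.00078011,
       -0.00058938,  0.00034953]), 'joint_torque': array([ 2.42515198e-03, -5.96931911e+01,  1.60992064e+00, -2.81494439e+01,
        1.26040616e-02,  6.46762797e-03,  1.87634271e-05]), 'eef_pos': array([0.16808493, 0.65330328, 0.25256082]), 'tool_rot': array([ 4.66483678e-04,  7.90292819e-01,  6.12728966e-01, -5.07103563e-04]), 'contact_force': array([ 0.08175314,  0.14095371, -0.71871543]), 'torque': array([0.03220309, 0.01949968, 0.01087732]), 'gripper_width': 1.0027660835919416}
```

View pics/side0.png

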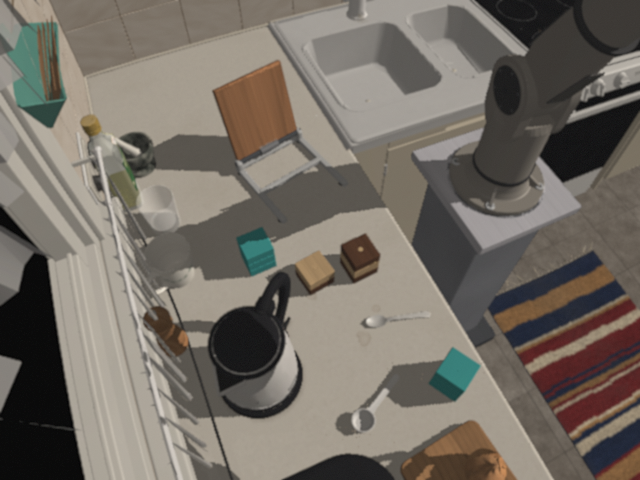

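View pics/top0.png

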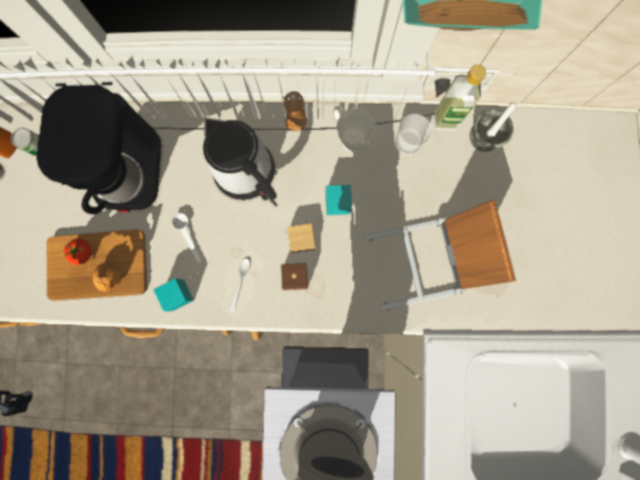

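View pics/wrist0.png

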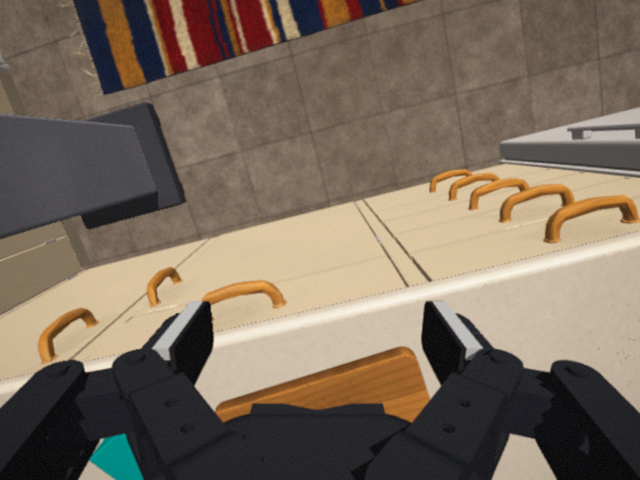

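Run:
```python
from h import *
s,t=load('side0'),load('top0')
for P in ([0,0,0],[.168,.654,.253],[.5,0,0],[.5,.3,0]): print(P,proj(s,P),proj(t,P))
big=lambda c,x,y,w,h,k:cv2.resize(c['frame'][y:y+h,x:x+w,::-1],None,fx=k,fy=k,interpolation=2)
cv2.imwrite('pics/crA.png',np.hstack([big(s,220,210,200,150,2),big(t,250,170,200,150,2)]))
for n,c,px in [('side',s,[(360,247),(315,265),(257,245),(455,374),(250,110)]),('top',t,[(294,276),(302,237),(338,200),(172,295),(480,245)])]:
    print(n,depthpt(c,px).round(4))
```

```text
[0, 0, 0] [[495.93192496 176.62424941]] [[328.07120314 452.31866433]]
[0.168, 0.654, 0.253] [[698.37080216 430.02875213]] [[  7.39805214 388.77827053]]
[0.5, 0, 0] [[308.19476141 246.85298653]] [[332.21080445 246.80102975]]
[0.5, 0.3, 0] [[369.07899669 369.12988876]] [[213.33641189 244.21914124]]
side [[ 0.4205  0.0862  0.0749]
 [ 0.515   0.0757  0.0521]
 [ 0.6086 -0.0043  0.0719]
 [ 0.3816  0.3894  0.0734]
 [ 0.5094 -0.3133  0.1402]]
top [[ 0.4212  0.0895  0.0754]
 [ 0.5164  0.0742  0.051 ]
 [ 0.6039 -0.0099  0.0731]
 [ 0.3693  0.375   0.0761]
 [ 0.4941 -0.3217  0.1474]]
```

View pics/crA.png

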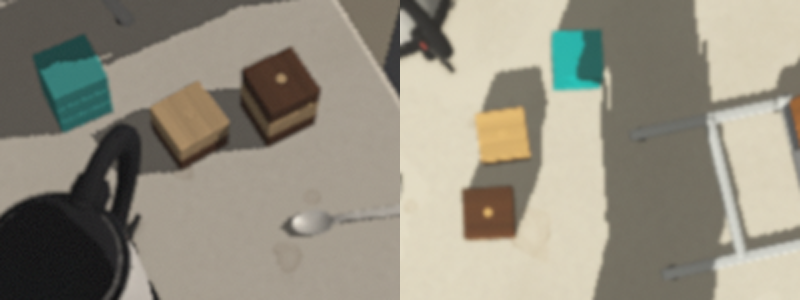

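Run:
```python
from h import *
for n in ['side','top']:
    c=load(n+'0'); P=cloud(c); hsv=cv2.cvtColor(c['frame'],cv2.COLOR_RGB2HSV)
    # dark top of tall block
    for nm,(lo,hi),cen,z in [('tall',((0,70,25),(20,255,120)),{'side':(360,247),'top':(294,276)}[n],.075),('low',((8,60,125),(25,200,255)),{'side':(315,265),'top':(302,237)}[n],.05)]:
        m=cv2.inRange(hsv,lo,hi); 
        zz=P[:,:,2]; m&=((abs(zz-z)<.006)*255).astype(np.uint8)
        roi=np.zeros_like(m); cv2.circle(roi,cen,28,255,-1); m&=roi
        m=cv2.morphologyEx(m,cv2.MORPH_CLOSE,np.ones((5,5)))
        k=max(cv2.findContours(m,0,1)[0],key=cv2.contourArea)
        q=onz(c,cv2.boxPoints(cv2.minAreaRect(k)),z)[:,:2]
        w=onz(c,k[:,0].astype(float),z)[:,:2].astype(np.float32)
        r=cv2.minAreaRect(w*1000); M=cv2.moments(k)
        ce=onz(c,[(M['m10']/M['m00'],M['m01']/M['m00'])],z)
        print(n,nm,r,'centroid',ce.round(4), 'medz',np.median(zz[m>0]))
    print(n,'steel')
    W=P.reshape(-1,3); f=c['frame'].reshape(-1,3).astype(int)
    sel=(W[:,1]<.0)&(W[:,1]>-.4)&(W[:,0]>.33)&(W[:,0]<.65)&(W[:,2]>.007)&(W[:,2]<.022)
    print(sel.sum(), np.percentile(W[sel],[2,50,98],axis=0).round(4) )
    im=np.zeros((480,640),np.uint8); im.reshape(-1)[sel]=255
    vis=c['frame'][:,:,::-1].copy(); vis[im>0]=(0,0,255)
    x0,y0=(350,180) if n=='top' else (200,50)
    cv2.imwrite(f'pics/st_{n}.png',cv2.resize(vis[y0:y0+180,x0:x0+200],None,fx=4,fy=4,interpolation=0)[:600,:800])
```

```text
side tall ((423.9273376464844, 93.3994140625), (59.05195617675781, 60.706756591796875), 3.5414741039276123) centroid [[0.4241 0.0938 0.075 ]] medz 0.07415137398755456
side low ((517.4270629882812, 79.00437927246094), (58.9541130065918, 61.5013542175293), 9.067209243774414) centroid [[0.5178 0.0796 0.05  ]] medz 0.04930074731846151
side steel
1419 [[ 0.3553 -0.3051  0.0077]
 [ 0.4757 -0.1985  0.0132]
 [ 0.5708 -0.0852  0.0185]]
top tall ((423.17608642578125, 88.8237075805664), (54.73476791381836, 56.03889465332031), 4.882610321044922) centroid [[0.4231 0.0889 0.075 ]] medz 0.07531175062539164
top low ((515.8191528320312, 77.85264587402344), (60.74505615234375, 59.66525650024414), 9.376201629638672) centroid [[0.5159 0.0778 0.05  ]] medz 0.05022916271577582
top steel
1318 [[ 0.3537 -0.3002  0.0076]
 [ 0.4623 -0.1963  0.0145]
 [ 0.5795 -0.0804  0.0196]]
```

View pics/st_top.png

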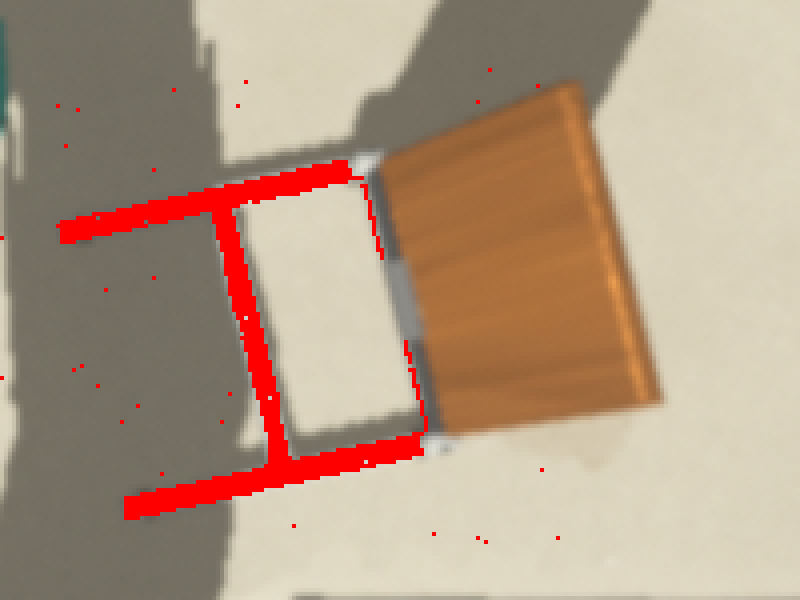

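View pics/st_side.png

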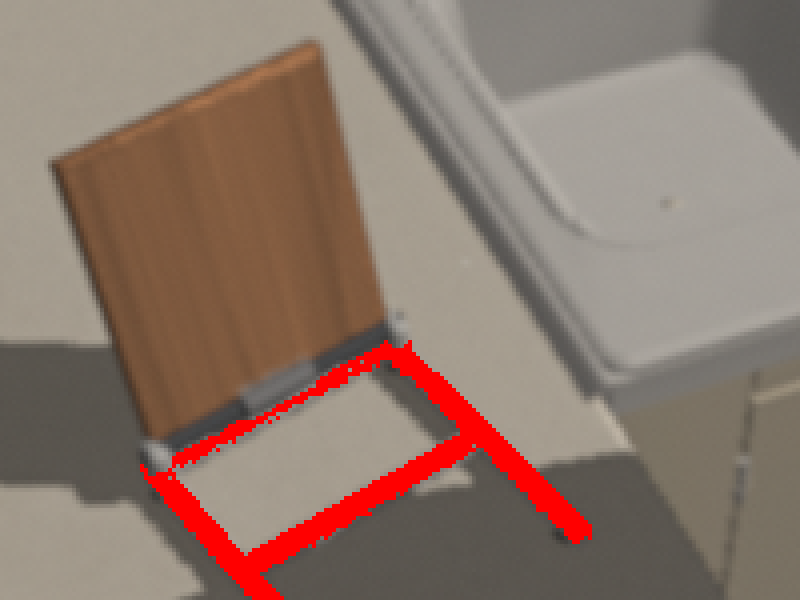

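Run:
```python
from h import *
for n in ['side','top']:
    c=load(n+'0'); P=cloud(c); W=P.reshape(-1,3)
    sel=(W[:,1]<-.05)&(W[:,1]>-.4)&(W[:,0]>.33)&(W[:,0]<.62)&(W[:,2]>.008)&(W[:,2]<.022)
    im=np.zeros((480,640),np.uint8); im.reshape(-1)[sel]=255
    nn,lab,st,_=cv2.connectedComponentsWithStats(im); i=1+np.argmax(st[1:,4]); 
    v,u=np.nonzero(lab==i); Q=onz(c,np.c_[u,v],.0145)[:,:2]*1000
    # orientation: seed
    th=np.radians(82 if 0 else 98)
    best=None
    def hist(th):
        ex=np.array([np.cos(th),np.sin(th)]); ey=np.array([-ex[1],ex[0]])
        return Q@ex,Q@ey
    # refine: runner outlines via concentration of ey coordinate
    for d in np.arange(70,115,.25):
        a,b=hist(np.radians(d)); h,_=np.histogram(b,np.arange(b.min(),b.max()+2,2)); s=(h.astype(float)**2).sum()
        if best is None or s>best[0]: best=(s,d)
    d=best[1]; a,b=hist(np.radians(d)); print(n,'angle',d,'n',len(Q))
    lo,hi=np.percentile(b,[.5,99.5]); print('width',lo,hi,hi-lo)
    mid=(lo+hi)/2
    ed=np.r_[np.arange(b.min(),b.max(),3)]
    inn=abs(b-mid)<70
    # bar: middle cluster in a among inn
    h,e=np.histogram(a[inn],np.arange(a.min(),a.max()+3,3)); print(list(zip(e.round(0),h)))
    for s in (-1,1):
        r=(s*(b-mid)>75); print('runner',s,'a range',np.percentile(a[r],[.5,99.5]),'b',np.percentile(b[r],[2,50,98])-mid)
        # line fit
        X=Q[r]; vx,vy,_,_=cv2.fitLine(X.astype(np.float32),2,0,.01,.01).ravel(); print(np.degrees(np.arctan2(vy,vx))%180)
    bar=inn&(a>np.percentile(a,99.5)-110)&(a<np.percentile(a,99.5)-80)
    print('bar a',np.percentile(a[bar],[2,50,98]), 'mid b',mid)
```

```text
side angle 102.75 n 1359
width -503.67041010335384 -312.6772779953925 190.99313210796134
[(np.float64(-398.0), np.int64(0)), (np.float64(-395.0), np.int64(15)), (np.float64(-392.0), np.int64(32)), (np.float64(-389.0), np.int64(44)), (np.float64(-386.0), np.int64(42)), (np.float64(-383.0), np.int64(15)), (np.float64(-380.0), np.int64(1)), (np.float64(-377.0), np.int64(0)), (np.float64(-374.0), np.int64(0)), (np.float64(-371.0), np.int64(0)), (np.float64(-368.0), np.int64(0)), (np.float64(-365.0), np.int64(0)), (np.float64(-362.0), np.int64(0)), (np.float64(-359.0), np.int64(0)), (np.float64(-356.0), np.int64(0)), (np.float64(-353.0), np.int64(0)), (np.float64(-350.0), np.int64(0)), (np.float64(-347.0), np.int64(0)), (np.float64(-344.0), np.int64(0)), (np.float64(-341.0), np.int64(0)), (np.float64(-338.0), np.int64(0)), (np.float64(-335.0), np.int64(0)), (np.float64(-332.0), np.int64(0)), (np.float64(-329.0), np.int64(0)), (np.float64(-326.0), np.int64(0)), (np.float64(-323.0), np.int64(0)), (np.float64(-320.0), np.int64(0)), (np.float64(-317.0), np.int64(0)), (np.float64(-314.0), np.i
[... 3666 characters left out ...]
64(0)), (np.float64(-235.0), np.int64(0)), (np.float64(-232.0), np.int64(0)), (np.float64(-229.0), np.int64(0)), (np.float64(-226.0), np.int64(0)), (np.float64(-223.0), np.int64(0)), (np.float64(-220.0), np.int64(0)), (np.float64(-217.0), np.int64(0)), (np.float64(-214.0), np.int64(0)), (np.float64(-211.0), np.int64(0)), (np.float64(-208.0), np.int64(0)), (np.float64(-205.0), np.int64(0)), (np.float64(-202.0), np.int64(0))]
runner -1 a range [-386.02158289 -200.16237219] b [-93.88908776 -86.85647275 -79.37954891]
103.43592
runner 1 a range [-388.15684439 -201.02373636] b [78.44573178 86.71963725 93.8030051 ]
103.42186
bar a [-307.10964326 -300.73491848 -294.30098516] mid b -402.5571466548806
```

Candidates: dark/light/dark block at side (360,257) and top (294,276). The light-topped low block is at side (315,272) and top (302,237). Turquoise look-alikes are at side (257,251) and (455,374). The crop shows the dark-topped one has three layers and stands at z≈75 mm, so I choose that one.

Call:
step_arm --pt "-20 24 0 0 0" --pt "-40 48 0 0 0" --pt "-60 72 0 0 0" --pt "-80 96 0 0 0" --pt "-100 120 0 0 0" --pt "-120 144 0 0 0" --pt "-140 168 0 0 0" --pt "-160 192 0 0 0" --pt "-180 216 0 0 0" --pt "-200 240 0 0 0"

```text
t: 0.98
eef_pos: [0.3514, 0.3987, 0.2532]
tool_rot: [-0.0, 0.79, 0.613, -0.0]
contact_force: [0.0, 0.8, -0.5]
gripper_width: 0.996
```

```bash
cat >> h.py <<'E'
from scipy.spatial.transform import Rotation as Rn
def rel(target,jaw=None,o=None):
    o=o or bot.get_obs(); w,x,y,z=o['tool_rot']; R=Rn.from_quat([x,y,z,w]).as_matrix()
    d=R.T@(np.array(target)-o['eef_pos'])*1000
    ang=np.degrees(np.arctan2(R[1,0],R[0,0]))
    s=None if jaw is None else (ang-jaw+90)%180-90
    return d.round(1),s,ang
E
python3 - <<'E'
from h import *
o=bot.get_obs();print(o['t'],o['q'].round(3),o['eef_pos'],rel([.49,.09,.253],94))
E
```

```text
0.9833 [-1.062  0.24   0.113  1.905 -0.032  0.999  0.385] [0.35135973 0.39872072 0.25318945] (array([-2.644e+02,  2.112e+02,  2.000e-01]), np.float64(-18.427518063259313), np.float64(75.57248193674069))
```

Call:
step_arm --pt "-27 21 0 -2 0" --pt "-53 42 0 -4 0" --pt "-80 63 0 -6 0" --pt "-106 84 0 -8 0" --pt "-132 106 0 -10 0" --pt "-159 127 0 -12 0" --pt "-185 148 0 -14 0" --pt "-211 169 0 -16 0" --pt "-238 190 0 -18 0" --pt "-264 211 0 -18 0" --pt "-264 211 0 -18 0"

```text
t: 1.9
eef_pos: [0.4913, 0.0849, 0.2536]
tool_rot: [0.001, 0.688, 0.726, -0.0]
contact_force: [0.1, -0.2, 0.3]
gripper_width: 1.001
```

Run:
```python
from h import *
grab('wrist','w1')
o=bot.get_obs();print(o['t'],o['q'].round(3),o['eef_pos'],rel([.424,.091,.253],94))
```

```text
1.95 [-0.571  0.184  0.305  1.987 -0.065  0.98   1.391] [0.49026788 0.08817752 0.25331708] (array([  6.5, -66. ,   0.3]), np.float64(-0.8323377269680776), np.float64(93.16766227303192))
```

View pics/w1.png

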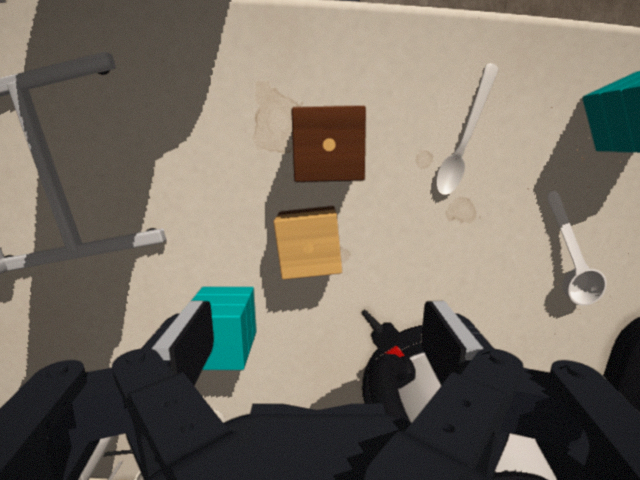

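Wrist view: the tall block is at (329,144), the low one at (308,243), and the stand's mouth with the stop bar is at left (runner ends at (105,62) and (160,237)).

Run:
```python
from h import *
w=load('w1'); hsv=cv2.cvtColor(w['frame'],cv2.COLOR_RGB2HSV)
def top(c,cen,lo,hi,z,rad=50):
    m=cv2.inRange(cv2.cvtColor(c['frame'],cv2.COLOR_RGB2HSV),lo,hi); r=np.zeros_like(m); cv2.circle(r,cen,rad,255,-1); m&=r
    m&=((abs(cloud(c)[:,:,2]-z)<.005)*255).astype(np.uint8)
    m=cv2.morphologyEx(m,cv2.MORPH_CLOSE,np.ones((7,7)));k=max(cv2.findContours(m,0,1)[0],key=cv2.contourArea)
    q=onz(c,k[:,0].astype(float),z)[:,:2].astype(np.float32)*1000
    M=cv2.moments(k); return cv2.minAreaRect(q),(M['m10']/M['m00'],M['m01']/M['m00'])
r,cw=top(w,(329,144),(0,70,20),(20,255,130),.075); print('tall',r,cw)
r2,_=top(w,(308,243),(8,60,125),(25,220,255),.05); print('low',r2)
# triangulate brass dot
def dot(c,cen):
    x,y=cen; g=cv2.cvtColor(c['frame'],cv2.COLOR_RGB2GRAY)[y-8:y+9,x-8:x+9].astype(float); g=np.clip(g-np.percentile(g,75)-8,0,None)
    v,u=np.mgrid[-8:9,-8:9]; return (x+(g*u).sum()/g.sum(),y+(g*v).sum()/g.sum())
pts=[]
for c,cen in [(w,(329,144)),(load('side0'),(361,249)),(load('top0'),(294,276))]:
    d=dot(c,cen);o,dd=ray(c,[d]);pts.append((o,dd[0]/np.linalg.norm(dd[0])));print(d, onz(c,[d],.075)*1000)
for S in ([0,1],[0,2],[1,2],[0,1,2]):
    A=sum(np.eye(3)-np.outer(pts[i][1],pts[i][1]) for i in S);b=sum((np.eye(3)-np.outer(pts[i][1],pts[i][1]))@pts[i][0] for i in S)
    print(S,np.linalg.solve(A,b).round(4))
# runner ends & bar in stand coords from wrist
W=cloud(w).reshape(-1,3)*1000
ex=np.array([np.cos(np.radians(103.4)),np.sin(np.radians(103.4))]);ey=np.array([-ex[1],ex[0]])
sel=(W[:,2]>9)&(W[:,2]<20)&(W[:,1]<-60)&(W[:,0]>330)&(W[:,0]<600)
a=W[sel][:,:2]@ex;b=W[sel][:,:2]@ey; print(sel.sum())
for s in (-1,1):
    r=s*(b+403)>76; r&=abs(b+403)<102; print(s,np.percentile(a[r],[1,99]),np.percentile(b[r],[2,50,98]), np.degrees(np.polyfit(a[r],b[r],1)[0]))
i=(abs(b+403)<70)&(a>-320); print('bar',np.percentile(a[i],[2,50,98]),i.sum(),np.degrees(np.polyfit(b[i],a[i],1)[0]))
```

```text
tall ((421.98370361328125, 90.1461410522461), (59.18309020996094, 58.97938537597656), 3.780679941177368) (328.61203844208393, 143.39314618108244)
low ((516.064697265625, 77.40231323242188), (60.19881057739258, 59.653099060058594), 9.137474060058594)
(np.float64(330.5), np.float64(142.0)) [[419.88951951  91.65546678  75.        ]]
(np.float64(360.1514657980456), np.float64(248.75732899022802)) [[422.04759747  90.10759072  75.        ]]
(np.float64(293.52450229709035), np.float64(275.7113323124043)) [[421.86880618  90.63743976  75.        ]]
[0, 1] [0.421  0.091  0.0755]
[0, 2] [0.4204 0.0901 0.0988]
[1, 2] [0.422  0.0905 0.0755]
[0, 1, 2] [0.4213 0.0909 0.0756]
6363
-1 [-384.24495943 -199.47432544] [-497.12664002 -489.99826323 -482.6045118 ] -0.1479457643149891
1 [-313.48634342 -199.19969529] [-324.75890606 -316.23189151 -308.59475278] 0.7855879851763813
bar [-305.02493479 -296.94783862 -293.04241718] 2071 0.08391398828200536
```

Run:
```python
from h import *
print(rel([.422,.0904,.050],93.8))
```

```text
(array([  6.2, -68.1, 203.3]), np.float64(-0.6323377269680748), np.float64(93.16766227303192))
```

Call:
step_arm --pt "2 -22 0 -0.5 0" --pt "4 -45 0 -0.5 0" --pt "6 -68 20 -0.5 0" --pt "6 -68 45 -0.5 0" --pt "6 -68 70 -0.5 0" --pt "6 -68 95 -0.5 0" --pt "6 -68 115 -0.5 0" --pt "6 -68 115 -0.5 0" --pt "6 -68 115 -0.5 0"

```text
t: 2.7
eef_pos: [0.4202, 0.0942, 0.1379]
tool_rot: [-0.001, 0.681, 0.732, -0.001]
contact_force: [0.4, 0.5, 0.3]
gripper_width: 1.001
```

Run:
```python
from h import *
o=bot.get_obs();print(o['q'].round(3),rel([.422,.0904,.050],93.8))
grab('wrist','w2')
```

```text
[-0.591  0.249  0.258  2.236 -0.102  0.67   1.382] (array([-3.9,  1.7, 87.9]), np.float64(0.3312320642787938), np.float64(94.13123206427879))
```

View pics/w2.png

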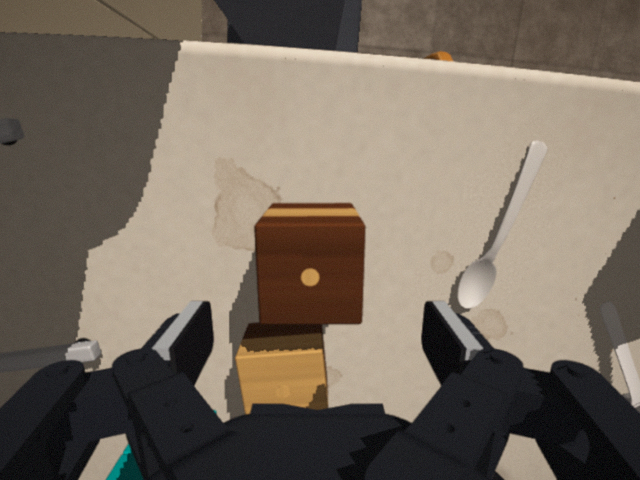

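The block (centre about (311,273)) sits 4 mm left of the jaw midline, which agrees with the computed offset. Descending with that correction.

Call:
step_arm --pt "-4 2 20 0.3 0" --pt "-4 2 40 0.3 0" --pt "-4 2 60 0.3 0" --pt "-4 2 75 0.3 0" --pt "-4 2 88 0.3 0" --pt "-4 2 88 0.3 0" --pt "-4 2 88 0.3 0"

```text
t: 3.33
eef_pos: [0.424, 0.0904, 0.0512]
tool_rot: [0.0, 0.683, 0.73, 0.0]
contact_force: [0.3, -0.5, 0.1]
gripper_width: 0.999
```

Run:
```python
from h import *
o=bot.get_obs();print(o['q'].round(3),rel([.422,.0904,.050],93.8),o['contact_force'])
```

```text
[-0.521  0.431  0.199  2.277 -0.192  0.447  1.471] (array([ 0.2, -2. ,  1.2]), np.float64(-0.01811204302492797), np.float64(93.78188795697507)) [ 0.2947716  -0.49633073  0.10680239]
```

Close and lift slightly.

Call:
step_arm --newtons 40 --pt "0 -2 0 0 1" --pt "0 -2 0 0 1" --pt "0 -2 0 0 1" --pt "0 -2 0 0 1" --pt "0 -2 0 0 1" --pt "0 -2 0 0 1" --pt "0 -2 0 0 1" --pt "0 -2 0 0 1" --pt "0 -2 0 0 1" --pt "0 -2 0 0 1" --pt "0 -2 -15 0 1" --pt "0 -2 -30 0 1" --pt "0 -2 -40 0 1" --pt "0 -2 -40 0 1"

```text
t: 4.5
eef_pos: [0.4226, 0.0902, 0.0924]
tool_rot: [0.001, 0.683, 0.73, 0.002]
contact_force: [-0.1, 0.5, -2.3]
gripper_width: 0.701
```

Run:
```python
from h import *
ex=np.array([np.cos(np.radians(103.4)),np.sin(np.radians(103.4))]);ey=np.array([-ex[1],ex[0]])
S=lambda x,y:((x-393.5)*ex+(y-403)*ey)/1000
for x in (130,138,150,215): print(x,S(x,0))
o=bot.get_obs();print(o['q'].round(3),o['eef_pos'],o['contact_force'],rel([*S(215,0),.091],103.4))
grab('wrist','w3');grab('side','s3')
```

```text
130 [ 0.45309425 -0.16293204]
138 [ 0.45124027 -0.15514983]
150 [ 0.44845929 -0.14347652]
215 [ 0.43339568 -0.08024609]
[-0.559  0.34   0.239  2.266 -0.154  0.546  1.435] [0.42260658 0.09023252 0.0923841 ] [-0.13483934  0.46617375 -2.3019157 ] (array([-170.8,   -0.4,    1.1]), np.float64(-9.631817894961443), np.float64(93.76818210503856))
```

View pics/w3.png

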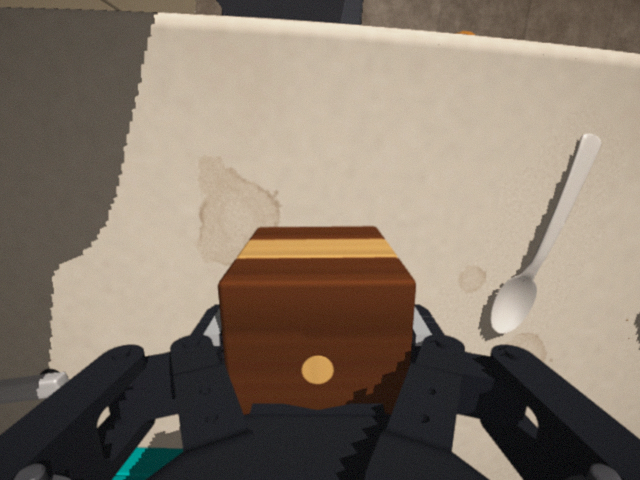

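View pics/s3.png

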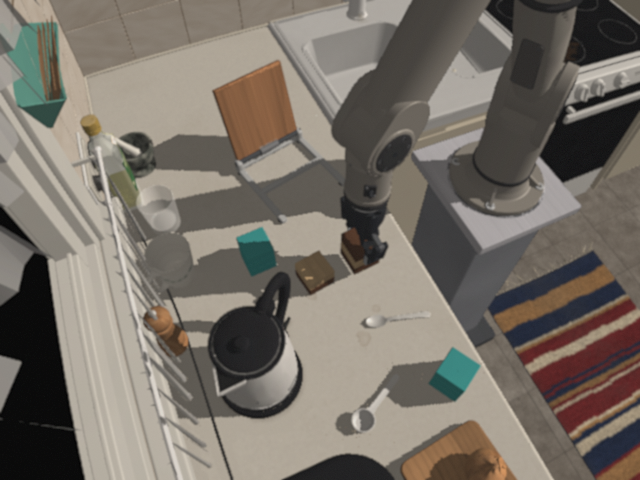

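Run:
```python
from h import *
c=load('s3'); print(depthpt(c,[(345,130),(370,140),(395,155),(365,180),(420,90),(440,50)]).round(3))
b=load('side0'); print('board edge',depthpt(b,[(220,95),(276,67),(250,82)]).round(3))
```

```text
[[0.463 0.081 0.412]
 [0.448 0.127 0.429]
 [0.411 0.139 0.395]
 [0.444 0.118 0.332]
 [0.377 0.122 0.488]
 [0.352 0.115 0.538]]
board edge [[ 0.568 -0.321  0.201]
 [ 0.425 -0.355  0.205]
 [ 0.494 -0.336  0.199]]
```

Call:
step_arm --pt "-17 0 0 -1 1" --pt "-34 0 0 -2 1" --pt "-51 0 0 -3 1" --pt "-68 0 0 -4 1" --pt "-85 0 0 -5 1" --pt "-102 0 0 -6 1" --pt "-119 0 0 -7 1" --pt "-136 0 0 -8 1" --pt "-153 0 0 -9 1" --pt "-171 0 0 -9.6 1" --pt "-171 0 0 -9.6 1" --pt "-171 0 0 -9.6 1"

```text
t: 5.6
eef_pos: [0.432, -0.0817, 0.0897]
tool_rot: [-0.0, 0.621, 0.784, -0.0]
contact_force: [0.5, 0.7, -2.3]
gripper_width: 0.701
```

Run:
```python
from h import *
ex=np.array([np.cos(np.radians(103.4)),np.sin(np.radians(103.4))]);ey=np.array([-ex[1],ex[0]])
S=lambda x,y:((x-393.5)*ex+(y-403)*ey)/1000
o=bot.get_obs();print(o['q'].round(3),o['eef_pos'],o['contact_force'],rel([*S(145,0),.091],103.4))
grab('wrist','w4');grab('top','t4')
```

```text
[-0.142  0.356  0.221  2.247 -0.146  0.552  1.991] [ 0.43200994 -0.08166758  0.0896625 ] [ 0.48284318  0.72419759 -2.29611681] (array([-68.9,   1.9,  -1.4]), np.float64(-0.17667395121009122), np.float64(103.22332604878991))
```

View pics/w4.png

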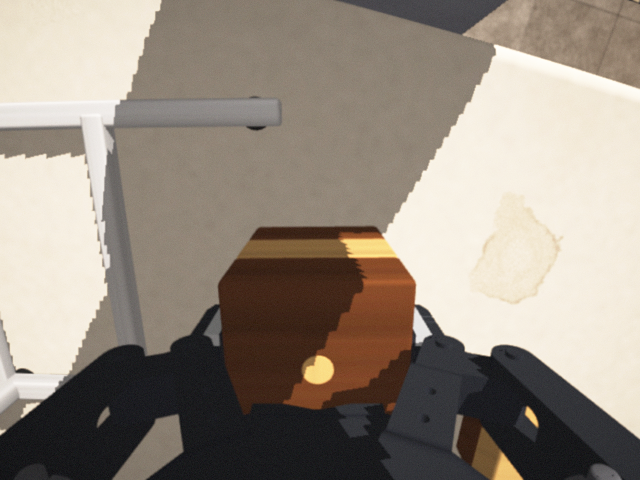

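View pics/t4.png

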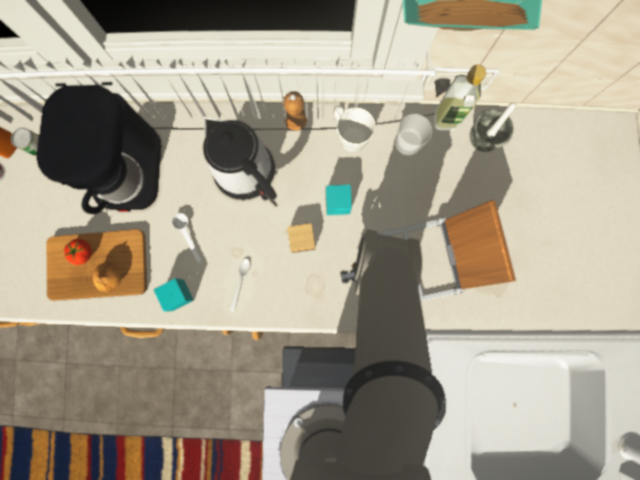

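Call:
step_arm --pt "-17 2 0 0 1" --pt "-34 2 0 0 1" --pt "-51 2 0 0 1" --pt "-69 2 0 0 1" --pt "-69 2 10 0 1" --pt "-69 2 20 0 1" --pt "-69 2 29 0 1" --pt "-69 2 35 0 1" --pt "-69 2 38 0 1" --pt "-69 2 38 0 1"

```text
t: 6.53
eef_pos: [0.45, -0.1464, 0.0519]
tool_rot: [-0.001, 0.619, 0.785, -0.0]
contact_force: [0.7, -0.2, -2.1]
gripper_width: 0.697
```

Run:
```python
from h import *
ex=np.array([np.cos(np.radians(103.4)),np.sin(np.radians(103.4))]);ey=np.array([-ex[1],ex[0]])
S=lambda x,y:((x-393.5)*ex+(y-403)*ey)/1000
o=bot.get_obs();print(o['q'].round(3),o['eef_pos'],o['contact_force'],rel([*S(130,0),.051],103.4))
grab('wrist','w5')
```

```text
[ 0.022  0.473  0.196  2.187 -0.188  0.499  2.168] [ 0.45004864 -0.14638165  0.05187719] [ 0.66885134 -0.19379313 -2.11918907] (array([-16.8,  -0.9,   0.9]), np.float64(0.06360904063895134), np.float64(103.46360904063896))
```

View pics/w5.png

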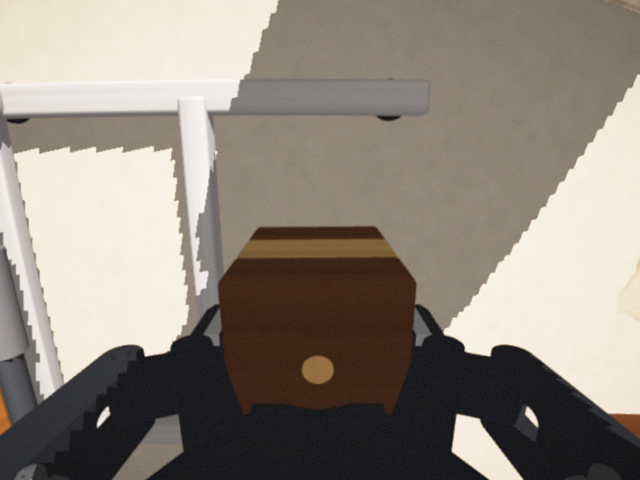

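Call:
step_arm --pt "0 -1 1 0 1" --pt "-4 -1 1 0 1" --pt "-8 -1 1 0 1" --pt "-12 -1 1 0 1" --pt "-13 -1 1 0 1" --pt "-14 -1 1 0 1" --pt "-14 -1 1 0 1"

```text
t: 7.17
eef_pos: [0.453, -0.1607, 0.0516]
tool_rot: [-0.0, 0.62, 0.785, 0.0]
contact_force: [-0.6, 3.5, 6.6]
gripper_width: 0.697
```

Call:
step_arm --pt "-1 0 0 0 1" --pt "-2 0 0 0 1" --pt "-2 0 0 0 1" --pt "-2 0 0 0 1"

```text
t: 7.5
eef_pos: [0.4535, -0.1625, 0.0516]
tool_rot: [-0.0, 0.62, 0.785, 0.0]
contact_force: [-1.0, 4.0, 6.2]
gripper_width: 0.698
```

Call:
step_arm --pt "-1 0 0 0 1" --pt "-2 0 0 0 1" --pt "-2 0 0 0 1" --pt "-2 0 0 0 1"

```text
t: 7.83
eef_pos: [0.4537, -0.1633, 0.0515]
tool_rot: [-0.001, 0.62, 0.785, 0.001]
contact_force: [-1.8, 7.4, 8.8]
gripper_width: 0.699
```

Call:
step_arm --pt "-1 0 0 0 1" --pt "-2 0 0 0 1" --pt "-2 0 0 0 1" --pt "-2 0 0 0 1"

```text
t: 8.17
eef_pos: [0.4537, -0.1635, 0.0516]
tool_rot: [-0.002, 0.619, 0.785, 0.001]
contact_force: [-3.4, 13.5, 14.2]
gripper_width: 0.697
```

Firm contact on the stop bar: motion has stalled and the force is rising. Now release and lift.

Call:
step_arm --pt "0 0 0 0 0" --pt "0 0 0 0 0" --pt "1 0 0 0 0" --pt "2 0 0 0 0" --pt "2 0 0 0 0" --pt "2 0 0 0 0" --pt "2 0 0 0 0" --pt "2 0 -15 0 0" --pt "2 0 -35 0 0" --pt "2 0 -60 0 0" --pt "2 0 -90 0 0" --pt "2 0 -120 0 0" --pt "2 0 -120 0 0"

```text
t: 9.25
eef_pos: [0.4567, -0.1664, 0.1762]
tool_rot: [0.004, 0.62, 0.784, 0.002]
contact_force: [1.6, -0.2, 0.4]
gripper_width: 0.998
```

Run:
```python
from h import *
o=bot.get_obs();print(o['t'],o['q'].round(3),o['eef_pos'],o['contact_force'])
grab('wrist','w6');grab('side','s6')
```

```text
9.25 [-0.01   0.264  0.27   2.094 -0.1    0.786  2.125] [ 0.45668143 -0.16643465  0.17624007] [ 1.61011265 -0.21041862  0.4116274 ]
```

View pics/w6.png

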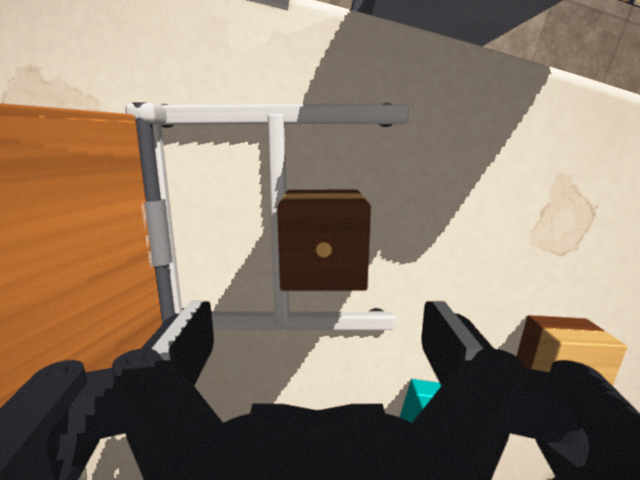

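View pics/s6.png

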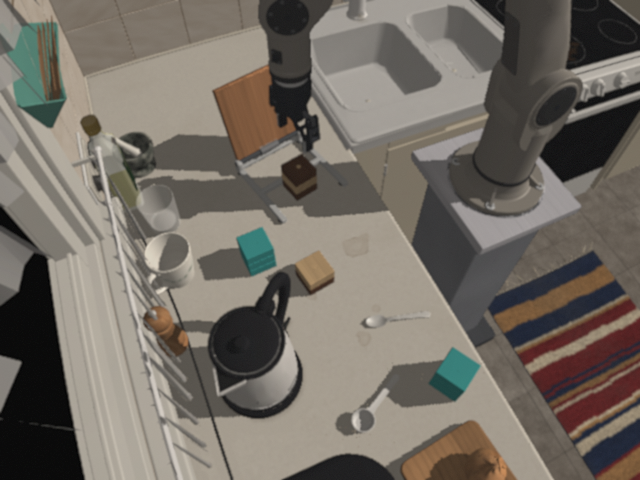

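The block (323,245) stands flush against the bar (column about 280) and midway between the runners (rows 113 and 322). Checking the numbers.

Run:
```python
from h import *
ex=np.array([np.cos(np.radians(103.4)),np.sin(np.radians(103.4))]);ey=np.array([-ex[1],ex[0]])
for n,cen in (('w6',(323,245)),('s6',(299,168))):
    c=load(n); P=cloud(c); W=P.reshape(-1,3)*1000
    A=W[:,:2]@ex+393.5; B=W[:,:2]@ey+403
    k=(abs(W[:,2]-75)<6)&(A>80)&(A<190)&(abs(B)<60)
    # cast on z=75
    u,v=np.meshgrid(np.arange(640),np.arange(480)); Q=onz(c,np.c_[u.ravel()[k],v.ravel()[k]],.075)[:,:2]*1000
    r=cv2.minAreaRect(Q.astype(np.float32)); ce=np.array(r[0]); print(n,r,'stand xy',ce@ex+393.5,ce@ey+403)
    m=(abs(W[:,2]-15)<5)&(A>70)&(A<115)&(abs(B)<78); print('bar face',np.percentile(A[m],[2,98]))
    m=(abs(W[:,2]-14)<5)&(A>110)&(A<190)&(abs(B)>70)&(abs(B)<100); print('runner B',[np.percentile(B[m&(s*B>0)],[2,98]) for s in(-1,1)])
    m=(A>-120)&(A<5)&(W[:,2]>60)&(abs(B)<80)&(c['frame'].reshape(-1,3)[:,0]>c['frame'].reshape(-1,3)[:,2]*1.5)
    p=np.polyfit(W[m][:,2],A[m],1) if m.sum()>50 else None; print('board A=',p, W[m][:,2].max() if m.any() else 0)
```

```text
w6 ((452.6589050292969, -163.2900390625), (59.277587890625, 59.50626754760742), 13.4873685836792) stand xy 129.75263660962946 0.5064603450352934
bar face [87.91647415 99.81486194]
runner B [array([-93.90978846, -80.32417046]), array([81.0922717 , 94.63050299])]
board A= [-0.28670529  7.98524993] 154.44385624606588
s6 ((455.230712890625, -160.04518127441406), (61.41107940673828, 64.3497314453125), 13.660313606262207) stand xy 132.3131449140468 -2.7473212953796065
bar face [ 87.81116727 110.39659858]
runner B [array([-95.53701765, -81.69834879]), array([80.19805851, 94.29281899])]
board A= [-0.28781331  7.44456835] 216.21551285908203
```

Block is home: x=129.8, y=0.5 mm in the stand frame, with the bar face at 99.8. Next I go over the board to its back side with the fingers shut.

Run:
```python
from h import *
ex=np.array([np.cos(np.radians(103.4)),np.sin(np.radians(103.4))]);ey=np.array([-ex[1],ex[0]])
S=lambda x,y:((x-393.5)*ex+(y-403)*ey)/1000
print(S(-125,0),rel([*S(-125,0),.330],103.4))
P=cloud(load('top0')).reshape(-1,3)*1000
A=P[:,:2]@ex+393.5; B=P[:,:2]@ey+403
m=(A>-250)&(A<-75)&(abs(B)<120); print('behind board max z',np.percentile(P[m][:,2],[50,99,99.9]))
```

```text
[ 0.51218997 -0.41098989] (array([-2.524e+02, -2.000e-01, -1.574e+02]), np.float64(-0.03145999089232987), np.float64(103.36854000910768))
behind board max z [0.38395309 5.56932676 7.35848267]
```

Call:
step_arm --pt "0 0 -35 0 1" --pt "0 0 -70 0 1" --pt "0 0 -105 0 1" --pt "0 0 -135 0 1" --pt "0 0 -155 0 1" --pt "-15 0 -155 0 1" --pt "-35 0 -155 0 1" --pt "-60 0 -155 0 1" --pt "-85 0 -155 0 1" --pt "-110 0 -155 0 1" --pt "-135 0 -155 0 1" --pt "-160 0 -155 0 1" --pt "-185 0 -155 0 1" --pt "-210 0 -155 0 1" --pt "-235 0 -155 0 1" --pt "-252 0 -155 0 1" --pt "-252 0 -155 0 1" --pt "-252 0 -155 0 1"

```text
t: 10.85
eef_pos: [0.5113, -0.4109, 0.3239]
tool_rot: [-0.002, 0.621, 0.784, -0.0]
contact_force: [-0.2, 1.0, -0.4]
gripper_width: 0.001
```

Run:
```python
from h import *
ex=np.array([np.cos(np.radians(103.4)),np.sin(np.radians(103.4))]);ey=np.array([-ex[1],ex[0]])
S=lambda x,y:((x-393.5)*ex+(y-403)*ey)/1000
o=bot.get_obs();print(o['t'],o['q'].round(3),o['eef_pos'],o['contact_force'],o['gripper_width'])
print(rel([*S(-125,0),.190],103.4))
grab('wrist','w7');grab('side','s7')
```

```text
10.85 [ 0.283  0.413  0.42   1.539 -0.174  1.23   2.533] [ 0.51128019 -0.41087138  0.3239167 ] [-0.21109715  0.99060399 -0.39097656] 0.0014629600703997096
(array([ -0.6,   1.2, 133.9]), np.float64(-0.12290378384197709), np.float64(103.27709621615803))
```

View pics/w7.png

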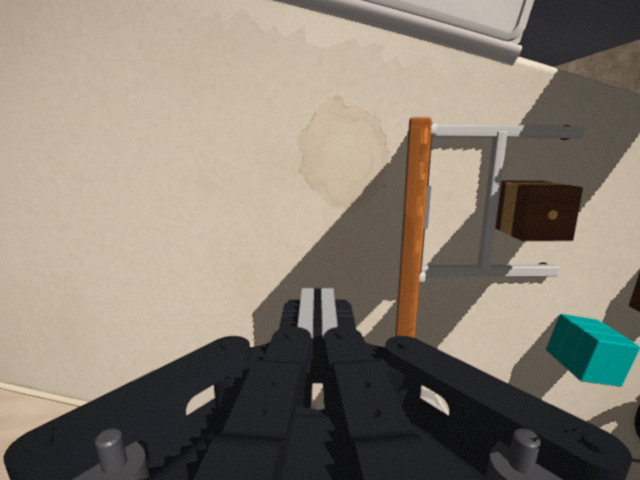

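View pics/s7.png

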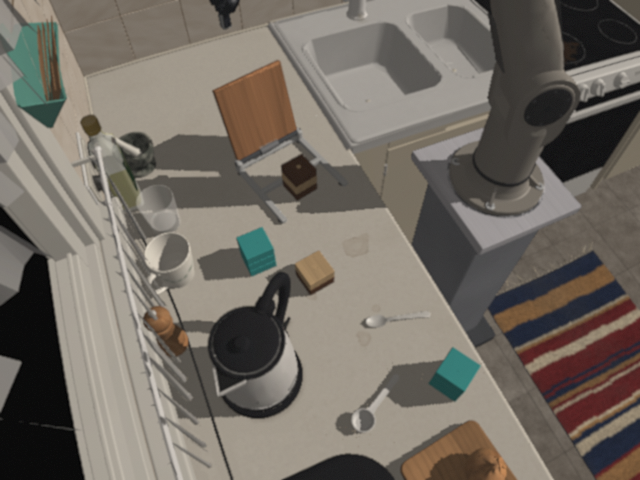

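Call:
step_arm --pt "0 0 25 0 1" --pt "0 0 50 0 1" --pt "0 0 75 0 1" --pt "0 0 100 0 1" --pt "0 0 124 0 1" --pt "0 0 124 0 1" --pt "8 0 124 0 1" --pt "16 0 124 0 1" --pt "24 0 124 0 1" --pt "32 0 124 0 1" --pt "32 0 124 0 1"

```text
t: 11.87
eef_pos: [0.5052, -0.3771, 0.2036]
tool_rot: [0.0, 0.619, 0.785, 0.001]
contact_force: [-0.6, 0.2, 0.2]
gripper_width: -0.003
```

Run:
```python
from h import *
o=bot.get_obs();print(o['t'],o['q'].round(3),o['eef_pos'],o['contact_force'])
grab('wrist','w8')
```

```text
11.8667 [ 0.261  0.472  0.384  1.738 -0.21   0.971  2.532] [ 0.50522    -0.37710567  0.20356351] [-0.64345855  0.23166296  0.23735128]
```

View pics/w8.png

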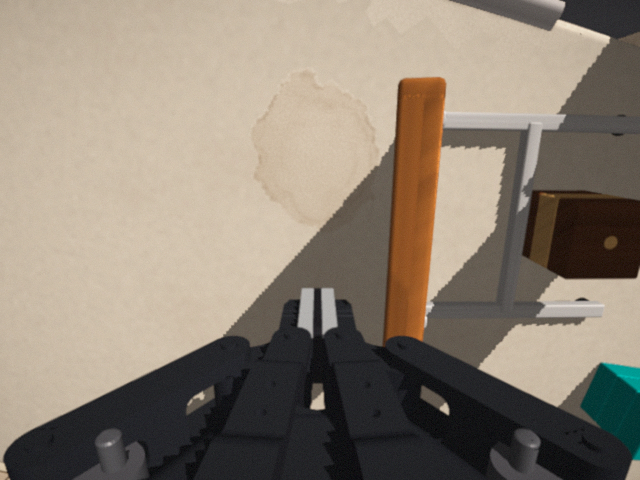

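Call:
step_arm --pt "5 0 0 0 1" --pt "10 0 0 0 1" --pt "15 0 0 0 1" --pt "20 0 0 0 1" --pt "25 0 0 0 1" --pt "30 0 0 0 1" --pt "30 0 0 0 1"

```text
t: 12.5
eef_pos: [0.4975, -0.3487, 0.2021]
tool_rot: [-0.001, 0.62, 0.785, 0.0]
contact_force: [0.3, -0.6, -0.1]
gripper_width: -0.0
```

Run:
```python
from h import *
grab('wrist','w9')
```

```text
(no output)
```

View pics/w9.png

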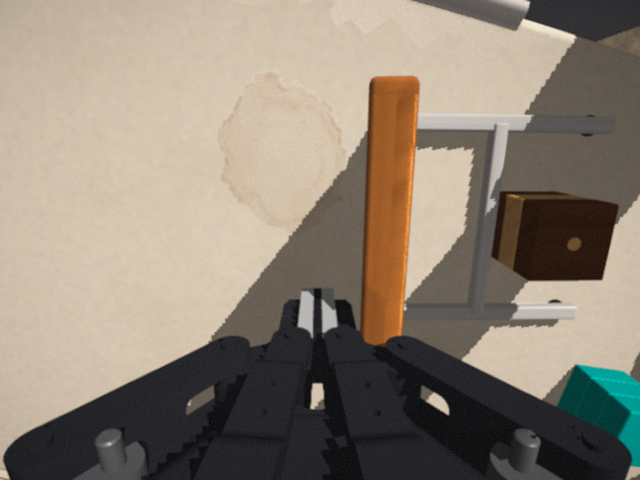

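Call:
step_arm --pt "5 0 0 0 1" --pt "10 0 0 0 1" --pt "15 0 0 0 1" --pt "20 0 0 0 1" --pt "25 0 0 0 1" --pt "30 0 0 0 1" --pt "30 0 0 0 1"

```text
t: 13.13
eef_pos: [0.4913, -0.3225, 0.2054]
tool_rot: [0.002, 0.62, 0.784, 0.0]
contact_force: [-3.3, -2.5, 17.7]
gripper_width: 0.001
```

Run:
```python
from h import *
grab('wrist','w10'); c=grab('side','s10')
ex=np.array([np.cos(np.radians(103.4)),np.sin(np.radians(103.4))]);ey=np.array([-ex[1],ex[0]])
W=cloud(c).reshape(-1,3)*1000;A=W[:,:2]@ex+393.5; B=W[:,:2]@ey+403;f=c['frame'].reshape(-1,3)
m=(A>-120)&(A<60)&(W[:,2]>60)&(W[:,2]<225)&(abs(B)<80)&(f[:,0]>f[:,2]*1.5);print(np.polyfit(W[m][:,2],A[m],1),W[m][:,2].max())
o=bot.get_obs();e=o['eef_pos'][:2]*1000;print(e@ex+393.5,e@ey+403,o['contact_force'])
```

```text
[-0.03434595  0.30040109] 224.4358291391193
-34.53014837539223 -0.18643512113584393 [-3.88521985 -3.0739373  17.82798379]
```

View pics/w10.png

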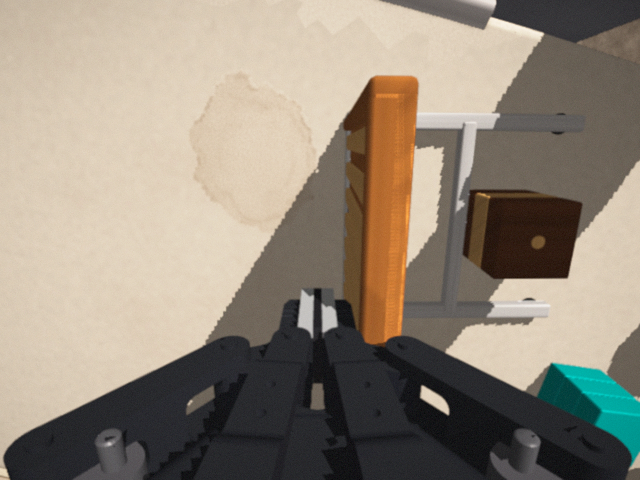

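View pics/s10.png

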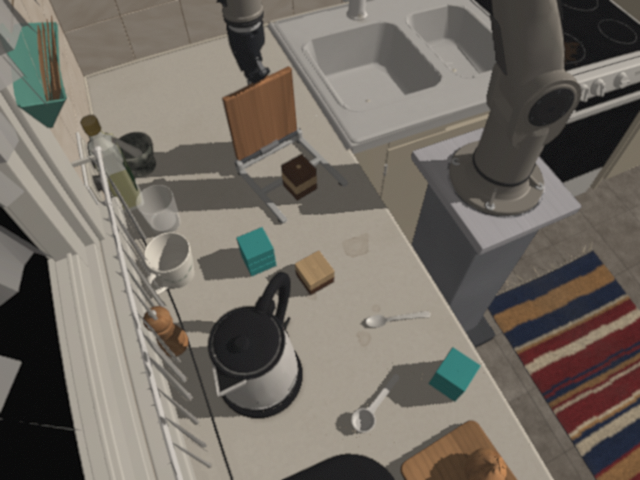

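The board is near upright (about 1.6 rad), but the finger knuckle is bearing on its edge (Fz 18 N). I raise the tool so that only the finger pushes.

Call:
step_arm --pt "-4 0 -8 0 1" --pt "-4 0 -16 0 1" --pt "-4 0 -20 0 1" --pt "-4 0 -20 0 1"

```text
t: 13.57
eef_pos: [0.492, -0.3247, 0.2231]
tool_rot: [0.0, 0.62, 0.785, 0.0]
contact_force: [0.6, 0.7, -0.3]
gripper_width: 0.002
```

Call:
step_arm --pt "5 0 0 0 1" --pt "10 0 0 0 1" --pt "15 0 0 0 1" --pt "20 0 0 0 1" --pt "20 0 0 0 1"

```text
t: 13.98
eef_pos: [0.4867, -0.3035, 0.2218]
tool_rot: [-0.001, 0.619, 0.785, 0.0]
contact_force: [-0.1, 0.2, 0.7]
gripper_width: -0.0
```

```bash
cat > ang.py <<'E'
from h import *
def st(tag):
    c=grab('side',tag)
    ex=np.array([np.cos(np.radians(103.4)),np.sin(np.radians(103.4))]);ey=np.array([-ex[1],ex[0]])
    W=cloud(c).reshape(-1,3)*1000;A=W[:,:2]@ex+393.5; B=W[:,:2]@ey+403;f=c['frame'].reshape(-1,3)
    m=(A>-120)&(A<60)&(W[:,2]>60)&(W[:,2]<228)&(abs(B)<80)&(f[:,0]>f[:,2]*1.5);print(np.polyfit(W[m][:,2],A[m],1),W[m][:,2].max())
    o=bot.get_obs();e=o['eef_pos'][:2]*1000;print(o['t'],e@ex+393.5,e@ey+403,o['eef_pos'][2],o['contact_force'])
E
python3 -c "
from ang import *
st('s11');grab('wrist','w11')"
```

```text
[ 0.0681355  -1.96459857] 225.49916673630722
14.0333 -15.153668489666757 -0.1131076641730715 0.2219224008479166 [-0.62980408 -0.46423843 -0.479924  ]
```

View pics/w11.png

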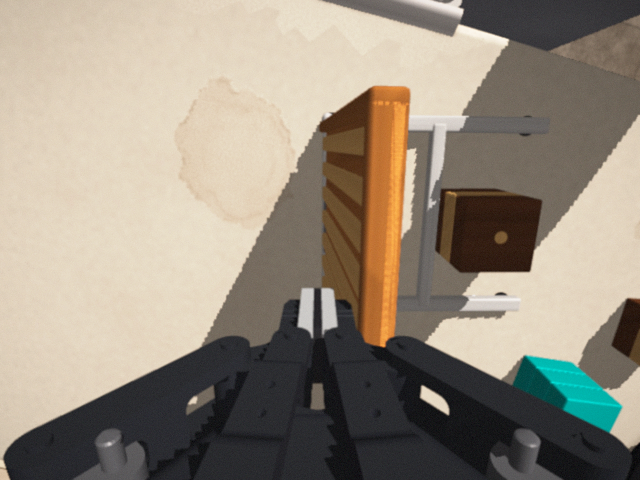

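Past upright now (about 1.50 rad). A little more push, then retreat while it sinks.

Call:
step_arm --pt "5 0 0 0 1" --pt "10 0 0 0 1" --pt "15 0 0 0 1" --pt "20 0 0 0 1" --pt "25 0 0 0 1" --pt "25 0 0 0 1" --pt "25 0 0 0 1"

```text
t: 14.67
eef_pos: [0.4813, -0.2805, 0.2224]
tool_rot: [-0.0, 0.62, 0.785, 0.0]
contact_force: [0.7, -0.3, 0.2]
gripper_width: -0.004
```

Call:
step_arm --pt "-20 0 -20 0 1" --pt "-40 0 -40 0 1" --pt "-60 0 -70 0 1" --pt "-60 0 -100 0 1" --pt "-60 0 -100 0 1" --pt "-60 0 -100 0 1" --pt "-60 0 -100 0 1" --pt "-60 0 -100 0 1" --pt "-60 0 -100 0 1" --pt "-60 0 -100 0 1" --pt "-60 0 -100 0 1" --pt "-60 0 -100 0 1" --pt "-60 0 -100 0 1" --pt "-60 0 -100 0 1" --pt "-60 0 -100 0 1" --pt "-60 0 -100 0 1"

```text
t: 16.0
eef_pos: [0.4951, -0.3394, 0.3223]
tool_rot: [0.0, 0.62, 0.785, 0.0]
contact_force: [0.1, -0.5, 0.5]
gripper_width: 0.001
```

```bash
python3 -c "
from h import *
grab('side','s12');grab('wrist','w12');print(bot.get_obs()['t'],bot.get_obs()['contact_force'])"
```

```text
16.1 [-0.67933083  0.41413516 -0.57278738]
```

View pics/s12.png

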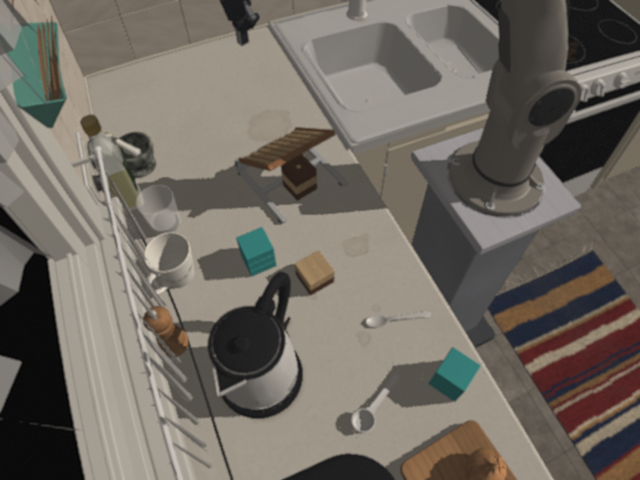

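View pics/w12.png

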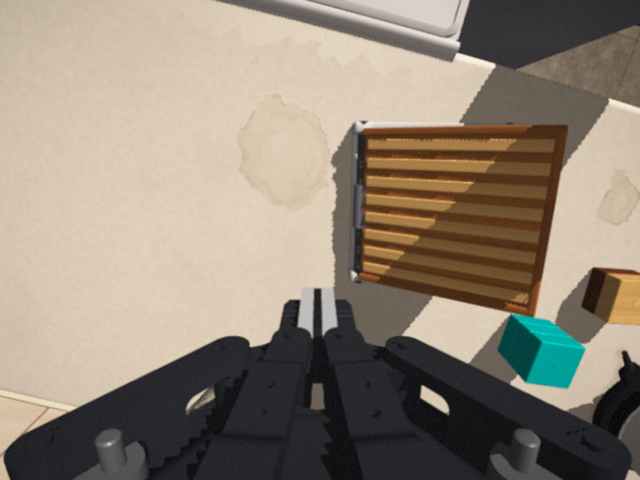

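The board is coming down onto the block. Let it settle, then check the angle and the low block.

Call:
step_arm --pt "0 0 0 0 1" --pt "0 0 0 0 1" --pt "0 0 0 0 1" --pt "0 0 0 0 1" --pt "0 0 0 0 1" --pt "0 0 0 0 1" --pt "0 0 0 0 1" --pt "0 0 0 0 1" --pt "0 0 0 0 1" --pt "0 0 0 0 1" --pt "0 0 0 0 1" --pt "0 0 0 0 1" --pt "0 0 0 0 1" --pt "0 0 0 0 1" --pt "0 0 0 0 1" --pt "0 0 0 0 1" --pt "0 0 0 0 1" --pt "0 0 0 0 1" --pt "0 0 0 0 1" --pt "0 0 0 0 1"

```text
t: 17.77
eef_pos: [0.4951, -0.3394, 0.3223]
tool_rot: [-0.0, 0.62, 0.785, 0.0]
contact_force: [0.2, -0.2, 1.0]
gripper_width: 0.0
```

```bash
cat > fin.py <<'E'
from h import *
import sys
tag=sys.argv[1]
ex=np.array([np.cos(np.radians(103.4)),np.sin(np.radians(103.4))]);ey=np.array([-ex[1],ex[0]])
for n in ('side','top','wrist'):
    c=grab(n,n[0]+tag); W=cloud(c).reshape(-1,3)*1000;A=W[:,:2]@ex+393.5; B=W[:,:2]@ey+403
    m=(A>15)&(A<175)&(abs(B)<80)&(W[:,2]>30)&(W[:,2]<150)
    f=c['frame'].reshape(-1,3); 
    if n!='side': 
        p=np.polyfit(A[m],W[m][:,2],1) ; print(n,'board angle',np.arctan(p[0]),m.sum())
    l=(abs(W[:,2]-50)<4)&(abs(W[:,0]-516)<45)&(abs(W[:,1]-78)<45)
    if l.sum()>50: print(n,'low',cv2.minAreaRect(W[l][:,:2].astype(np.float32)))
print(bot.get_obs()['t'])
E
python3 fin.py 13
```

```text
side low ((517.7080688476562, 77.57957458496094), (60.410972595214844, 61.110050201416016), 8.687435150146484)
top board angle 0.42417591989799913 4278
top low ((516.4972534179688, 77.8462142944336), (60.35500717163086, 59.61243438720703), 9.828810691833496)
wrist board angle 0.4261622717029096 27095
wrist low ((518.5591430664062, 68.24795532226562), (61.5697021484375, 46.03860092163086), 10.467775344848633)
17.9167
```

View pics/s13.png

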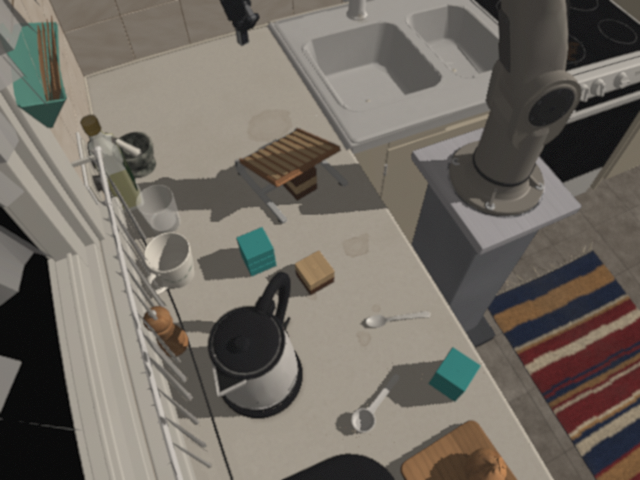

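The board rests on the tall block at 0.42–0.43 rad (expected 0.42). The low block hasn't moved, and the gripper is clear of everything.

```bash
python3 -c "
from station import bot
print(bot.hand_in())"
```

```text
the job is handed in; nothing more can be done
None
```

The draining board is set to its steeper slope, resting on the tall block, and the job was handed in at about 18 s.

**What I did:** I gripped the three-layer dark/light/dark block and set it upright between the runners while the board still leaned back. I slid it against the stop bar until it stalled and the force rose to about 14 N. Then I pushed the board over its centre from behind with shut fingers and let it sink onto the block.

**Last checks:**
- **Block position:** before the board came down, the wrist view put the block's centre at x = 129.8 mm and y = 0.5 mm in the stand's frame. The side view differed by about 3 mm (132.3 and -2.7 mm). I did not re-measure it with the board down.
- **Board angle:** it measured 0.424 rad from the top view and 0.426 rad from the wrist view, against the expected 0.42.
- **Low block:** it had not moved, at (516–518, 78) mm in the side and top views. It was only partly visible to the wrist camera, so I discounted that view's reading of 68 mm in y.
- **Gripper:** the arm was clear of everything at the end.

**One problem on the way:** while pushing, the finger knuckle bore on the board's edge with about 18 N. I raised the tool about 20 mm and finished with only the finger pushing.

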